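# Put a laboratory filter holder together on its stand

### The job

Put the filter holder together on its stand, one piece after another from the bottom up: first the receiver cup down into the stand's collar, then the perforated plate on the cup, then the funnel into the plate, and last the lid on the funnel. Each piece must sit fully home and level and be let go before the next one follows. Leave the two small brown vials standing where they are.

Things in the scene. Friction and masses are not known exactly. Their poses are not given: they have to be found in the camera images.
- stand_seat (a point): The stand: fixed grey round base, diameter 100 mm, 8 mm thick, with an upright metal collar ring in its middle (inner diameter 62, outer 72 mm, rising 6 mm above the base). This point: centre of the floor inside the collar, 8 mm above the table, on which the receiver's underside comes to rest; z up. It may stand anywhere among the parts.
- receiver_center (a point): The receiver: open white plastic cup, straight walls, closed bottom, outer diameter 56, inner 49 mm, 64 mm high, 0.11 kg. A hose nipple (diameter 10 mm) sticks out along its +x to 43 mm from the axis, 50 mm above the underside: grip the cup along its y. Point: on the axis, half-way up (32 mm). z is up along the axis. Starts upright on the table; any yaw is right in the stand.
- plate_center (a point): Perforated plate: steel dish with dark holes, 22 mm high, 0.12 kg. From below: tapered spigot, diameter 43.6, 8 mm high, goes into the cup's mouth; disc, diameter 62, 6 mm thick, rests on the cup's rim; ring 8 mm high, outer diameter 62, inner 53 mm, round the floor where the funnel stands. Grip the 62 mm edge. Point: on the axis, 11 mm above the underside; z up. Starts spigot down on the table.
- funnel_center (a point): The funnel: round steel cup open at both ends, 70 mm high, 0.15 kg. Foot below: diameter 47, 14 mm high, end tapered; it stands on the plate's floor (14 mm above the plate's underside) inside the ring. It widens to diameter 62 mm at 28 mm, then straight to the top (inner 54 mm): grip it there. Point: on the axis, half-way up (35 mm); z up. Starts foot down on the table.
- lid_center (a point): The lid: white plastic disc with a knob, 0.07 kg. From below: tapered spigot, diameter 49, 8 mm high, goes into the funnel's mouth; disc, diameter 66, 6 mm thick, rests on the funnel's rim; round knob, diameter 22, 22 mm high (14 to 36 mm above the underside), to grip it by. Point: on the axis, half-way up (18 mm above the underside); z up. Starts spigot down on the table.
- vial_a_center (a point): One brown glass vial with a white cap standing loose among the parts, diameter 28 mm, height 58 mm, 0.05 kg; point on its axis half-way up. To be left alone.
- vial_b_center (a point): The other brown vial, of the same kind; point on its axis half-way up. To be left alone.
There are look-alikes about, which are no part of the job. What is shaped like the part that bears lid_center but orange is not meant. What is shaped like the part that bears plate_center but orange is not meant.

How it is judged (in metres and radians):
On the way, in this order (a step that is already met when the one before it is completed fails the run):
1. the receiver is seated in the collar of the stand and let go (horizontal distance between receiver_center and stand_seat below 0.0045 m and z of receiver_center in the frame of stand_seat between 0.029 and 0.035 m and angle between receiver_center's own z axis and vertical below 0.08 rad and contact force between the fingers and receiver below 0.05 N), for 0.2 s.
2. the plate is seated on the receiver and let go (horizontal distance between plate_center and receiver_center below 0.0045 m and z of plate_center in the frame of receiver_center between 0.032 and 0.038 m and angle between plate_center's own z axis and vertical below 0.08 rad and contact force between the fingers and plate below 0.05 N), for 0.2 s.
3. the funnel is seated in the plate and let go (horizontal distance between funnel_center and plate_center below 0.0045 m and z of funnel_center in the frame of plate_center between 0.035 and 0.041 m and angle between funnel_center's own z axis and vertical below 0.08 rad and contact force between the fingers and funnel below 0.05 N), for 0.2 s.
4. the lid is seated on the funnel and let go (horizontal distance between lid_center and funnel_center below 0.0045 m and z of lid_center in the frame of funnel_center between 0.042 and 0.048 m and angle between lid_center's own z axis and vertical below 0.08 rad and contact force between the fingers and lid below 0.05 N), for 0.2 s.
At the end, for the whole second after the job is handed in: Receiver on the floor of the stand's collar, plate on the receiver, funnel in the plate, lid on the funnel: each within 4.5 mm sideways and 3 mm in height of its seat on the piece below, upright within 0.08 rad, and at rest (horizontal distance between receiver_center and stand_seat below 0.0045 m and z of receiver_center in the frame of stand_seat between 0.029 and 0.035 m and angle between each of receiver_center, plate_center, funnel_center, lid_center's own z axis and vertical below 0.08 rad and horizontal distance between plate_center and receiver_center below 0.0045 m and z of plate_center in the frame of receiver_center between 0.032 and 0.038 m and horizontal distance between funnel_center and plate_center below 0.0045 m and z of funnel_center in the frame of plate_center between 0.035 and 0.041 m and horizontal distance between lid_center and funnel_center below 0.0045 m and z of lid_center in the frame of funnel_center between 0.042 and 0.048 m and linear speed of each of receiver, plate, funnel, lid below 0.02 m/s); the robot touches nothing.
It fails at once if one vial moved by more than 20 mm or tipped (distance of vial_a_center from where it was at the start of the episode above 0.02 m or angle between vial_a_center's own z axis and vertical above 0.4 rad).
It fails at once if the other vial moved by more than 20 mm or tipped (distance of vial_b_center from where it was at the start of the episode above 0.02 m or angle between vial_b_center's own z axis and vertical above 0.4 rad).
It also fails if it takes over 122 s, if anything falls off the work surface, if the arm or the gripper's body presses on something with over 40 N, if the wrist force passes 120 N, or if a joint passes its speed limit or range.

### The arm

A 6-joint arm with a two-finger parallel gripper is mounted at the origin on the work surface. World frame = base frame: x ahead of the robot, y to its left, z up, the work surface at z = 0. Lengths are in mm, angles in rad, forces in N, time in s.
With the tool pointing down it reaches from about 375 to 900 mm from the base axis. Payload 3.1 kg.
Tool frame: the origin (TCP) lies at the very end of the fingers, on their centre line; the grasp point (between the pads) lies r.grasp_offset behind it (r.grasp_offset is the distance from the TCP to the grasp point, in mm); z points along the fingers, y is the line along which they close (so a half turn about z gives the same grasp; the last joint's range is limited). The gripper opens to 87 mm and grips with 3 to 60 N. Pads are 19 mm wide; open, the fingers measure 117 mm over their backs; the gripper's body (75 mm by 190 mm) begins 51 mm behind the grasp point.
Start: joints at [-1.456, 0.527, 1.433, -0, 1.181, -0.178], TCP at [181.018, -598.188, 222.548] pointing down, gripper open.
Joint ranges: [-3.08, 3.08], [-0.75, 2.2], [0.22, 2.44], [-1.43, 4.57], [0, 2.65], [-2.85, 2.85]. Speed limits (rad/s): [2.79, 2.79, 3.14, 3.14, 3.14, 3.14].

### API

Orientations are given as a rotation vector (axis times angle).
In Python, from workcell import telemetry, viewer, r, nets gives the robot as it stands.
- The arm moves only by the tool move_arm, never from a script. Its arguments are lists of equal length, an entry for each row: "fingers": the opening, from 0 (shut) to 1 (fully open); "delta_pos": the shift along the world's x, y, z in mm, a list of three; "spin": the turn about the world's z in rad. In form: {"fingers": [fingers, ...], "delta_pos": [[x, y, z], ...], "spin": [spin, ...]}. A call has 1 to 12 rows; each row is the pose to reach, as a shift and turn from the pose commanded when the call began; what a row does not reach only later rows make up. A row lasts 1/12 s, in which the tool goes at most 41.7 mm and 7.16 degrees, less where a joint would pass 70% of its speed; a pose out of reach is approached as far as the arm can. A call with a gripper value outside its range is refused whole. The fingers move at their own pace and stop on an object; "grip_force" is the grip in N (left out, the last holds). Time passes only in rows, so rows that repeat a pose let the fingers close. It gives the time, the measured TCP pose, the force, the opening and the grip force at its end, in the units of the state.
- telemetry.state(): the state, without advancing time (a new reading comes with each control period).
- viewer.read_camera(name): name is "scene" or "top" or "wrist"; returns the picture (400x640x3 uint8, red, green, blue); there is no depth.
- viewer.camera_params(name): a dict with "fx", "fy", "cx", "cy" (pixels), "R" (3x3) and "t" (3): a world point X has camera coordinates R X + t; the wrist camera has in their place "mount" (4x4, takes a point from camera to tool coordinates, whose origin is the TCP and whose axes are the flange's). Camera axes: x right, y down, z forward; pixel columns grow to the right and rows downward; lengths in mm; the calibration is good to about 2 mm. A picture is of the moment at which its call begins: read the wrist's pose just before it. camera_params takes no time and is no camera call.
- r.hand_in(): hands the job in; it is judged then, once.
Trained networks look in the newest picture that a camera, given by its name, has taken for a name from the list of things; names that differ only in an ending like _2 or _b are one class to them, and where a whole thing is asked for, a point or a joint stands for the part that bears it (a point fixed in the world has none). Each returns a list of dicts, best first, with "confidence" (0 to 1); they miss things now and then, are a little off and sometimes report something else, mostly with a low value. They report only what shows in the picture. A call takes as long as a camera call. They do not tell look-alikes from the thing itself.
- nets.look_for(camera, query): "location" ([column, row] in pixels, amid what is visible of it).
- nets.pinpoint(camera, query): "location" ([column, row] in pixels: a listed point, or the origin of a listed thing).
The state is a dict: "t": time; "joints": joint angles; "dq": joint speeds; "tau": joint torques, N m; "ee_pos": TCP position; "ee_rot": TCP orientation; "wrist_force": force on the tool from outside, world axes, zero at the start; "torque": the same for the moment, N m; "grip_width": finger opening in mm; "grip_force": force on a finger pad.
Only numpy, scipy, OpenCV 4.12 (cv2) and the standard library are available. Lean on these libraries where they do the work, as an engineer would, in place of code of your own. Each camera call takes 0.05 s, during which the arm holds its last target. There are 200 camera calls.

## Working session

There is one attempt and no reset: what is moved stays moved. The work goes in short steps, Python scripts to look and compute and a tool call to move; the robot and the scene stay as the last step left them, time stands still between calls to the robot, and variables do not carry over. Pictures are saved under pics/ and viewed, at most 19 in all, crops included, and the job is handed in when it is done.

Besides the shell and the picture viewer there is one more tool, called after ">>>" as name(argument=value, ...) on one line, values as JSON. move_arm: Moves the arm, as the interface text tells. Its arguments: {"type":"object","properties":{"fingers":{"type":"array"},"delta_pos":{"type":"array"},"spin":{"type":"array"},"grip_force":{"type":"number"}},"required":["fingers","delta_pos","spin"]}

```bash
ls; mkdir -p pics
cat > h.py <<'E'
import numpy as np, cv2
from workcell import telemetry, viewer, r, nets
from scipy.spatial.transform import Rotation as Ro
def cam(name, st=None):
    p=viewer.camera_params(name); K=np.array([[p['fx'],0,p['cx']],[0,p['fy'],p['cy']],[0,0,1.]])
    if 'R' in p: return K,np.array(p['R']),np.array(p['t'])
    st=st or telemetry.state(); M=np.array(p['mount'])
    T=np.eye(4); T[:3,:3]=Ro.from_rotvec(st['ee_rot']).as_matrix(); T[:3,3]=st['ee_pos']
    C=np.linalg.inv(T@M); return K,C[:3,:3],C[:3,3]
def px2w(c,uv,z):
    K,R,t=c; d=R.T@np.linalg.solve(K,[uv[0],uv[1],1]); o=-R.T@t
    return o+d*(z-o[2])/d[2]
def w2px(c,X):
    K,R,t=c; q=K@(R@np.asarray(X,float)+t); return q[:2]/q[2]
def save(name,f):
    im=viewer.read_camera(name); cv2.imwrite('pics/'+f,cv2.cvtColor(im,cv2.COLOR_RGB2BGR)); return im
E
python3 - <<'E'
from h import *
s=telemetry.state(); print(s); print(r.grasp_offset)
a=save('top','top1.png'); 
Z=dict(stand_seat=8,receiver_center=32,plate_center=11,funnel_center=35,lid_center=18,vial_a_center=29)
c=cam('top')
for n,z in Z.items():
    for d in nets.pinpoint('top',n): print(n,np.round(d['location']),round(d['confidence'],2),np.round(px2w(c,d['location'],z)))
b=save('scene','scene1.png')
c=cam('scene')
for n,z in Z.items():
    for d in nets.pinpoint('scene',n): print('S',n,np.round(d['location']),round(d['confidence'],2),np.round(px2w(c,d['location'],z)))
E
```

```text
pics
{'t': 0.0, 'joints': array([-1.45553520e+00,  5.28470095e-01,  1.43387966e+00,  3.13522283e-06,
        1.18141102e+00, -1.78509945e-01]), 'dq': array([ 2.85813535e-04,  2.96294292e-04, -2.55793490e-05, -1.57430248e-03,
       -2.02319247e-03,  1.08793543e-03]), 'tau': array([ 2.25302065e-04, -4.40041888e+01, -1.76591921e+01,  6.31152629e-02,
        5.82246878e-02, -1.59925512e-04]), 'ee_pos': array([ 180.9156592 , -597.48457178,  221.57643293]), 'ee_rot': array([-3.10561971e+00, -4.59477959e-01, -1.12158898e-04]), 'wrist_force': array([ 0.41817592, -0.25005818, -0.37769325]), 'torque': array([-0.01940243,  0.02118937, -0.00867978]), 'grip_force': 0.0, 'grip_width': 87.30054197094914}
18.700000000000003
stand_seat [316. 230.] 0.7 [468. -12.   8.]
receiver_center [216. 222.] 0.71 [485. 232.  32.]
plate_center [249. 168.] 0.82 [624. 160.  11.]
plate_center [283. 179.] 0.66 [597.  73.  11.]
funnel_center [359. 163.] 0.91 [ 632. -114.   35.]
lid_center [414. 247.] 0.84 [ 432. -247.   18.]
lid_center [458. 252.] 0.8 [ 420. -353.   18.]
lid_center [263. 231.] 0.33 [464. 118.  18.]
vial_a_center [264. 231.] 0.66 [464. 115.  29.]
S stand_seat [302. 191.] 0.85 [458. -22.   8.]
S receiver_center [403. 132.] 0.94 [487. 236.  32.]
S plate_center [381. 216.] 0.86 [607.  64.  11.]
S plate_center [417. 199.] 0.6 [625. 150.  11.]
S funnel_center [321. 271.] 0.83 [ 633. -113.   35.]
S lid_center [152. 266.] 0.96 [ 419. -353.   18.]
S lid_center [205. 241.] 0.61 [ 437. -246.   18.]
S lid_center [418. 197.] 0.31 [625. 150.  18.]
S vial_a_center [356. 155.] 0.54 [468. 116.  29.]
```

View pics/top1.png

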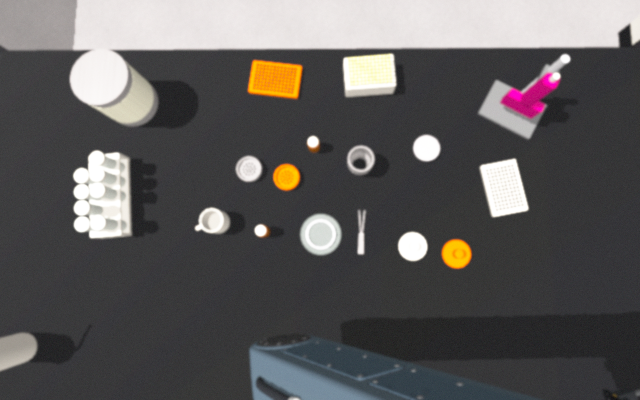

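View pics/scene1.png

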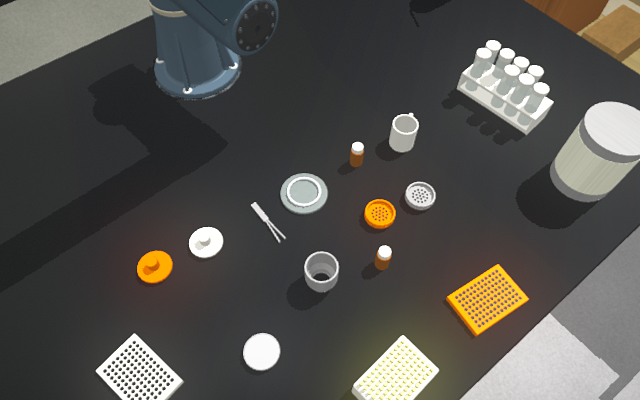

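The top view shows the stand at (320,234), the receiver at (214,221) with its nipple at (199,229), the steel plate at (249,168) beside an orange one at (287,177), and the funnel at (361,159). The white knobbed lid is at (412,246), and the scene view confirms the knob. The orange lid at (457,254) and the plain white disc at (427,148) are decoys. The vials are at (262,231) and (313,144).

Run:
```python
from h import *
p=viewer.camera_params('wrist'); print(np.round(p['mount'],2),p['fx'],p['cx'],p['cy'])
s=telemetry.state();c=cam('wrist',s); print([np.round(px2w(c,u,0)-s['ee_pos']) for u in [(320,200),(0,0),(639,399)]])
```

```text
[[  -0.     -0.97   -0.25   68.08]
 [   1.     -0.     -0.      1.22]
 [   0.     -0.25    0.97 -161.64]
 [   0.      0.      0.      1.  ]] 276.59851532666886 313.4908270523719 197.8851169653207
[array([ -29.,  -20., -223.]), array([  98.,  426., -223.]), array([-213., -665., -223.])]
```

>>> move_arm(fingers=[1, 1, 1, 1, 1, 1, 1, 1, 1, 1, 1, 1], delta_pos=[[30, 35, 0], [60, 70, 0], [90, 105, 0], [120, 140, 0], [150, 175, 0], [170, 210, 0], [190, 245, 0], [210, 280, 0], [230, 310, 0], [240, 340, 0], [240, 350, 0], [240, 350, 0]], spin=[0, 0, 0, 0, 0, 0, 0, 0, 0, 0, 0, 0])

```text
t: 1.7
ee_pos: [421.0, -244.5, 222.6]
ee_rot: [-3.105, -0.468, 0.002]
wrist_force: [-0.3, 0.0, -0.1]
grip_width: 87.2
grip_force: 0.0
```

```bash
cat >> h.py <<'E'
from scipy.optimize import minimize
CIR=dict(stand_seat=[(50,8),(36,14),(31,14)],receiver_center=[(28,64),(24.5,64)],plate_center=[(31,22),(26.5,22)],
 funnel_center=[(31,70),(27,70)],lid_center=[(33,14),(11,36)])
Z=dict(stand_seat=8,receiver_center=32,plate_center=11,funnel_center=35,lid_center=18,vial_a_center=29)
def fit(im,c,n,xy,base=0.,rng=14,draw=None,circ=None):
    g=cv2.GaussianBlur(cv2.cvtColor(im,cv2.COLOR_RGB2GRAY).astype(np.float32),(0,0),1.0)
    gx=cv2.Sobel(g,cv2.CV_32F,1,0);gy=cv2.Sobel(g,cv2.CV_32F,0,1)
    th=np.linspace(0,2*np.pi,120,endpoint=False); K,R,t=c
    def proj(p,rad,z):
        X=np.c_[p[0]+rad*np.cos(th),p[1]+rad*np.sin(th),np.full(120,z+base)]
        q=(X@R.T+t)@K.T; return (q[:,:2]/q[:,2:]).astype(np.float32)
    def score(p):
        v=0
        for rad,z in circ or CIR[n]:
            u=proj(p,rad,z); w=proj(p,rad+1,z)-u; w/=np.linalg.norm(w,axis=1,keepdims=True)
            a=cv2.remap(gx,u[:,0],u[:,1],1)[:,0]*w[:,0]+cv2.remap(gy,u[:,0],u[:,1],1)[:,0]*w[:,1]
            v+=np.mean(np.minimum(np.abs(a),150))
        return -v
    G=[(score((xy[0]+i,xy[1]+j)),xy[0]+i,xy[1]+j) for i in np.arange(-rng,rng+1,1) for j in np.arange(-rng,rng+1,1)]
    b=min(G); o=minimize(score,b[1:],method='Nelder-Mead',options=dict(initial_simplex=[b[1:],(b[1]+1,b[2]),(b[1],b[2]+1)]))
    if draw is not None:
        for rad,z in circ or CIR[n]: cv2.polylines(draw,[np.round(proj(o.x,rad,z)*8).astype(np.int32)],True,(255,0,255),1,cv2.LINE_AA,3)
    return o.x,-o.fun
def look(n,xy=None,f=None,base=0.,rng=14,circ=None):
    s=telemetry.state(); c=cam('wrist',s); im=viewer.read_camera('wrist'); d=im.copy()
    for e in (nets.pinpoint('wrist',n) if xy is None else []):
        w=px2w(c,e['location'],Z[n]+base); print('net',n,np.round(e['location']),round(e['confidence'],2),np.round(w,1))
        if xy is None: xy=w[:2]
    o,v=fit(im,c,n,xy,base,rng,d,circ); print('fit',n,np.round(o,1),round(v,1),'from tcp',np.round(o-s['ee_pos'][:2],1))
    if f: cv2.imwrite('pics/'+f,cv2.cvtColor(d,cv2.COLOR_RGB2BGR))
    return o
E
python3 - <<'E'
from h import *
look('lid_center',(435,-246),'w1.png')
look('lid_center')
E
```

```text
fit lid_center [ 438.1 -246.1] 172.2 from tcp [17.1 -1.6]
net lid_center [384. 204.] 0.78 [ 416.6 -350.8   18. ]
net lid_center [315. 171.] 0.75 [ 433.  -247.2   18. ]
fit lid_center [ 420.3 -350.9] 188.2 from tcp [  -0.8 -103.9]
```

View pics/w1.png

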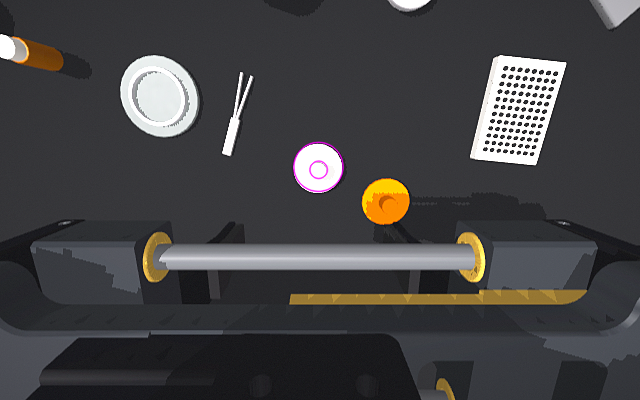

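The lid fit lies on the lid at pixel (318,167). The stand is at (160,96), the orange decoy lid at (385,202), and the gripper hides the lower half of the view. Next I look at the stand.

>>> move_arm(fingers=[1, 1, 1, 1, 1, 1, 1, 1], delta_pos=[[0, 35, -10], [0, 70, -20], [0, 105, -30], [-5, 140, -40], [-10, 175, -50], [-10, 210, -60], [-10, 220, -70], [-10, 220, -70]], spin=[0, 0, 0, 0, 0, 0, 0, 0])

```text
t: 2.52
ee_pos: [409.7, -27.3, 151.3]
ee_rot: [-3.106, -0.461, 0.005]
wrist_force: [-0.1, 0.3, 0.6]
grip_width: 87.1
grip_force: 0.0
```

Run:
```python
from h import *
look('stand_seat',(465,-15),'w2.png')
```

```text
fit stand_seat [462.7 -23. ] 243.5 from tcp [53.   4.3]
```

View pics/w2.png

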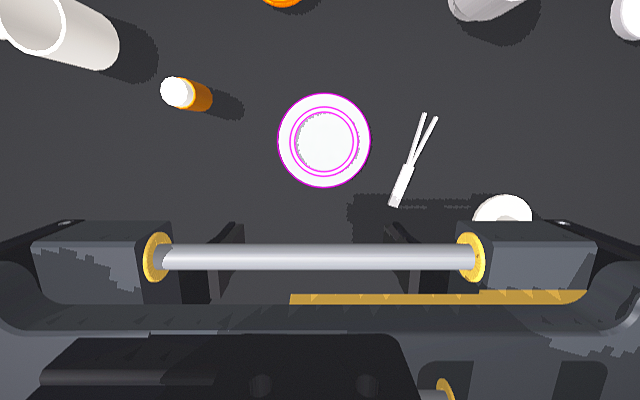

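The stand fit matches the base and collar at (325,140). Next is the receiver.

>>> move_arm(fingers=[1, 1, 1, 1, 1, 1, 1, 1, 1], delta_pos=[[0, 35, 0], [0, 70, 0], [0, 105, 0], [0, 140, 0], [0, 175, 0], [0, 210, 0], [0, 240, 0], [0, 245, 0], [0, 245, 0]], spin=[0, 0, 0, 0, 0, 0, 0, 0, 0])

```text
t: 3.32
ee_pos: [413.5, 217.0, 153.2]
ee_rot: [3.108, 0.461, 0.005]
wrist_force: [-0.7, 0.3, 0.1]
grip_width: 87.0
grip_force: 0.0
```

Run:
```python
from h import *
look('receiver_center',(486,234),'w3.png')
c=cam('wrist')
```

```text
fit receiver_center [490.3 233.2] 268.8 from tcp [76.8 16.3]
```

View pics/w3.png

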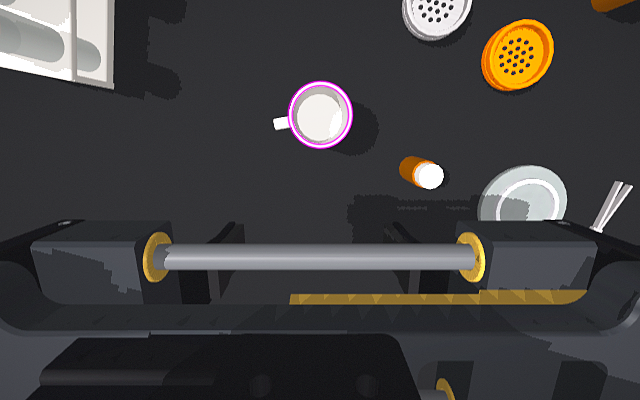

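Run:
```python
from h import *
s=telemetry.state(); c=cam('wrist',s)
n=px2w(c,(277,124),50)[:2]; d=n-np.array([490.3,233.2]); print(n,d,np.linalg.norm(d),np.degrees(np.arctan2(d[1],d[0])))
R=Ro.from_rotvec(s['ee_rot']).as_matrix(); print(R[:2,0],R[:2,1],s['joints'])
K,Rc,t=c; print(-Rc.T@t)
```

```text
[471.30687612 267.57508421] [-18.99312388  34.37508421] 39.273211852190165 118.92178665582011
[0.95726443 0.28920858] [ 0.28920762 -0.95726608] [ 2.41705140e-01  4.27423939e-01  1.89509239e+00 -9.42893164e-04
  8.17247033e-01  1.51974622e+00]
[478.06518199 234.440665   314.76153328]
```

Run:
```python
from h import *
for i in range(6):
    s=telemetry.state(); print(np.round(s['ee_pos'],2)); look('receiver_center',(490,233))
print(viewer.camera_params('wrist')['mount'])
```

```text
[412.85 215.89 153.  ]
fit receiver_center [490.3 233.2] 268.8 from tcp [77.4 17.4]
[412.36 215.31 152.84]
fit receiver_center [490.3 233.3] 269.1 from tcp [77.9 18. ]
[412.01 215.04 152.73]
fit receiver_center [490.3 233.3] 269.6 from tcp [78.3 18.2]
[411.76 214.98 152.66]
fit receiver_center [490.2 233.2] 268.3 from tcp [78.5 18.2]
[411.6  215.1  152.65]
fit receiver_center [490.3 233.2] 268.6 from tcp [78.7 18.1]
[411.45 215.3  152.63]
fit receiver_center [490.3 233.2] 268.5 from tcp [78.8 17.9]
[[-4.71600817e-04 -9.68634639e-01 -2.48488859e-01  6.80850552e+01]
 [ 9.99999759e-01 -3.30432502e-04 -6.09815410e-04  1.22375102e+00]
 [ 5.08579534e-04 -2.48489087e-01  9.68634562e-01 -1.61642336e+02]
 [ 0.00000000e+00  0.00000000e+00  0.00000000e+00  1.00000000e+00]]
```

>>> move_arm(fingers=[1, 1, 1, 1, 1, 1, 1, 1, 1, 1, 1, 1], delta_pos=[[20, -10, 0], [40, -20, 0], [60, -30, 0], [80, -40, 0], [100, -49, 0], [115, -49, 0], [115, -49, 0], [115, -49, 0], [115, -49, 0], [115, -49, 0], [115, -49, 0], [115, -49, 0]], spin=[0.12, 0.24, 0.36, 0.48, 0.6, 0.72, 0.84, 0.96, 1.08, 1.2, 1.32, 1.44])

```text
t: 4.67
ee_pos: [526.0, 166.9, 152.5]
ee_rot: [-2.027, -2.4, 0.001]
wrist_force: [-0.1, 0.7, -0.3]
grip_width: 87.2
grip_force: 0.0
```

>>> move_arm(fingers=[1, 1, 1, 1, 1, 1], delta_pos=[[0, 0, 0], [0, 0, 0], [0, 0, 0], [0, 0, 0], [0, 0, 0], [0, 0, 0]], spin=[0.12, 0.24, 0.34, 0.34, 0.34, 0.34])

```text
t: 5.17
ee_pos: [526.0, 167.4, 152.5]
ee_rot: [-1.602, -2.702, 0.0]
wrist_force: [-0.2, -0.4, -0.0]
grip_width: 87.0
grip_force: 0.0
```

Run:
```python
from h import *
look('receiver_center',(490,233))
look('receiver_center',(490,233))
s=telemetry.state(); R=Ro.from_rotvec(s['ee_rot']).as_matrix(); print(np.round(s['ee_pos'],1),R[:2,0],R[:2,1],s['joints'])
```

```text
fit receiver_center [490.7 231.1] 201.9 from tcp [-35.4  63.7]
fit receiver_center [490.6 231.1] 201.0 from tcp [-35.5  63.6]
[526.  167.6 152.5] [-0.48056912  0.87695685] [0.87695684 0.48056913] [ 1.05977690e-01  5.24436662e-01  1.68529301e+00 -8.30217636e-06
  9.31966526e-01 -3.95320936e-01]
```

>>> move_arm(fingers=[1, 1, 1, 1, 1, 1, 1, 1], delta_pos=[[-17, 32, 0], [-34.7, 64.5, 0], [-34.7, 64.5, -30], [-34.7, 64.5, -60], [-34.7, 64.5, -90], [-34.7, 64.5, -115], [-34.7, 64.5, -130], [-34.7, 64.5, -130]], spin=[0, 0, 0, 0, 0, 0, 0, 0])

```text
t: 5.93
ee_pos: [489.0, 231.7, 19.5]
ee_rot: [-1.597, -2.7, 0.007]
wrist_force: [-0.2, 0.1, 0.4]
grip_width: 86.8
grip_force: 0.0
```

>>> move_arm(fingers=[0.55, 0.55, 0.55, 0.55, 0.55, 0.55, 0.55, 0.55], delta_pos=[[0, 0, 0], [0, 0, 0], [0, 0, 0], [0, 0, 0], [0, 0, 0], [0, 0, 0], [0, 0, 0], [0, 0, 0]], spin=[0, 0, 0, 0, 0, 0, 0, 0], grip_force=15)

```text
t: 6.6
ee_pos: [491.7, 232.4, 23.4]
ee_rot: [1.598, 2.704, 0.001]
wrist_force: [0.1, -0.3, 6.2]
grip_width: 56.5
grip_force: 15.0
```

>>> move_arm(fingers=[0.55, 0.55, 0.55, 0.55, 0.55, 0.55, 0.55, 0.55, 0.55, 0.55, 0.55, 0.55], delta_pos=[[0, 0, 15], [0, 0, 45], [0, 0, 75], [0, 0, 105], [0, 0, 125], [0, -35, 130], [0, -70, 130], [0, -105, 130], [0, -140, 130], [0, -175, 130], [0, -210, 130], [0, -245, 130]], spin=[0, 0, 0, 0, 0, 0, 0, 0, 0, 0, 0, 0])

```text
t: 7.6
ee_pos: [490.8, -14.2, 152.5]
ee_rot: [-1.599, -2.704, -0.0]
wrist_force: [1.4, -0.2, -1.6]
grip_width: 56.6
grip_force: 15.0
```

>>> move_arm(fingers=[0.55, 0.55, 0.55, 0.55, 0.55, 0.55], delta_pos=[[0, -35, 0], [0, -65, 0], [0, -65, 0], [0, -65, 0], [0, -65, 0], [0, -65, 0]], spin=[0, 0, 0, 0, 0, 0])

```text
t: 8.1
ee_pos: [490.7, -76.4, 152.4]
ee_rot: [-1.597, -2.704, -0.0]
wrist_force: [0.7, -0.2, -1.6]
grip_width: 56.7
grip_force: 15.0
```

```bash
cat >> h.py <<'E'
B=-0.72+1.166j
_look=look
def look(*a,**k):   # adds the mount-bias corrected value
    o=_look(*a,**k); R=Ro.from_rotvec(telemetry.state()['ee_rot']).as_matrix(); e=(R[0,0]+1j*R[1,0])*B
    print('   corrected',np.round(o-[e.real,e.imag],1)); return o
E
python3 - <<'E'
from h import *
look('stand_seat',(463,-23),'w4.png'); look('stand_seat',(463,-23))
s=telemetry.state();print(s['ee_pos'],s['wrist_force'])
E
```

```text
fit stand_seat [462.8 -23. ] 335.4 from tcp [-28.   53.4]
   corrected [463.4 -21.8]
fit stand_seat [462.7 -22.9] 335.9 from tcp [-28.2  53.3]
   corrected [463.3 -21.8]
[491.01083985 -76.28712904 152.47081493] [-0.09634464  0.91747142 -1.08248242]
```

View pics/w4.png

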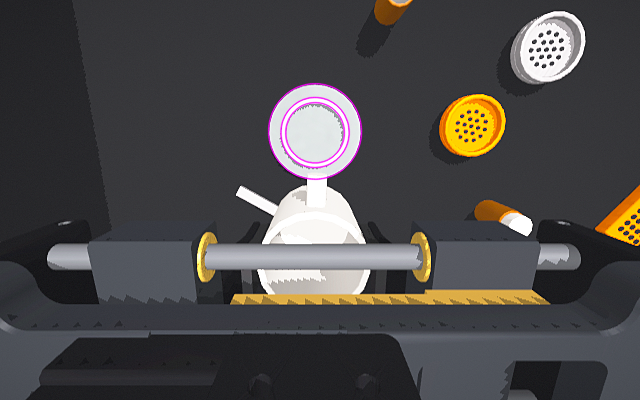

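The held cup is upright with its nipple pointing at (316,190), and the stand fit at (315,132) is good. I move over the stand.

>>> move_arm(fingers=[0.55, 0.55, 0.55, 0.55, 0.55, 0.55, 0.55, 0.55, 0.55, 0.55], delta_pos=[[-14, 26, 0], [-28, 53.5, 0], [-28, 53.5, -25], [-28, 53.5, -50], [-28, 53.5, -75], [-28, 53.5, -90], [-28, 53.5, -95], [-28, 53.5, -95], [-28, 53.5, -95], [-28, 53.5, -95]], spin=[0, 0, 0, 0, 0, 0, 0, 0, 0, 0])

```text
t: 9.03
ee_pos: [464.1, -24.1, 58.4]
ee_rot: [1.597, 2.703, 0.001]
wrist_force: [0.1, 0.4, -1.6]
grip_width: 56.4
grip_force: 15.0
```

Run:
```python
from h import *
im=save('wrist','w5.png'); s=telemetry.state(); print(s['ee_pos'],s['wrist_force'])
c=cam('scene'); im=viewer.read_camera('scene')
print(fit(im,c,'stand_seat',(463,-23),circ=[(50,8)],rng=8), fit(im,c,'receiver_center',(463,-23),base=s['ee_pos'][2]-22,rng=8))
u=w2px(c,(463,-23,40)).astype(int); cv2.imwrite('pics/s5.png',cv2.resize(cv2.cvtColor(im,4)[u[1]-80:u[1]+80,u[0]-80:u[0]+80],None,fx=3,fy=3))
print(s['ee_pos'])
```

```text
[464.22257345 -24.24202338  58.56755082] [ 1.05176874 -0.51022571 -0.30123811]
(array([465.59111132, -25.24686756]), np.float64(132.84483337402344)) (array([463.81597316, -27.746436  ]), np.float64(196.01339721679688))
[464.22257345 -24.24202338  58.56755082]
```

View pics/s5.png

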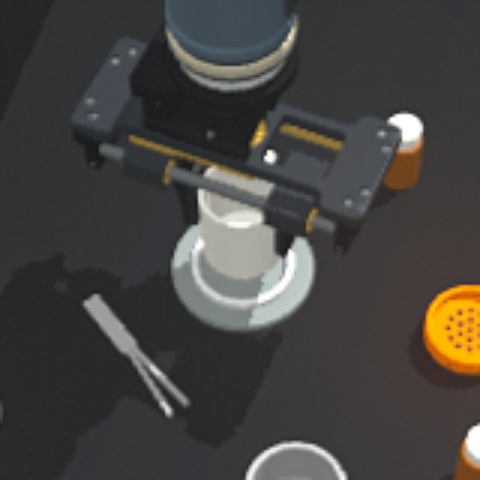

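The cup hangs upright over the collar. I lower it.

>>> move_arm(fingers=[0.55, 0.55, 0.55, 0.55, 0.55, 0.55, 0.55, 0.55, 0.55, 0.55], delta_pos=[[-0.5, 1.2, 0], [-0.5, 1.2, -6], [-0.5, 1.2, -12], [-0.5, 1.2, -17], [-0.5, 1.2, -21], [-0.5, 1.2, -24], [-0.5, 1.2, -26], [-0.5, 1.2, -27], [-0.5, 1.2, -27], [-0.5, 1.2, -27]], spin=[0, 0, 0, 0, 0, 0, 0, 0, 0, 0])

```text
t: 9.97
ee_pos: [462.4, -22.9, 31.3]
ee_rot: [-1.598, -2.704, 0.0]
wrist_force: [-2.2, -0.1, 9.1]
grip_width: 56.5
grip_force: 15.0
```

Run:
```python
from h import *
for i in range(3): save('wrist','w6.png'); s=telemetry.state(); print(s['ee_pos'],s['wrist_force'],s['grip_width'])
```

```text
[462.4041324  -22.93978288  31.28914801] [-1.54291569 -0.67382716  8.31362823] 56.61296555022499
[462.44311495 -22.94027507  31.27680718] [-2.37685741 -0.53026551  9.20801311] 56.50074411214482
[462.44968164 -22.93640727  31.2840616 ] [-1.19552032 -0.17341783  8.99042549] 56.412879780115425
```

>>> move_arm(fingers=[0.7, 0.85, 1, 1, 1, 1, 1, 1, 1, 1, 1, 1], delta_pos=[[0, 0, 0], [0, 0, 0], [0, 0, 0], [0, 0, 0], [0, 0, 0], [0, 0, 10], [0, 0, 40], [0, 0, 75], [0, 0, 110], [25, -45, 130], [25, -45, 130], [25, -45, 130]], spin=[0, 0, 0, 0, 0, 0, 0, 0, 0, 0, 0, 0])

```text
t: 11.12
ee_pos: [491.9, -71.3, 162.6]
ee_rot: [1.597, 2.695, 0.002]
wrist_force: [0.1, 0.1, -1.1]
grip_width: 87.0
grip_force: 0.0
```

Run:
```python
from h import *
look('receiver_center',(463,-23),'w7.png',base=8); look('stand_seat',(463,-23),circ=[(50,8)])
s=telemetry.state();print(s['ee_pos'],s['joints'])
```

```text
fit receiver_center [462.3 -26.1] 149.3 from tcp [-29.6  45.2]
   corrected [463.  -24.9]
fit stand_seat [462. -23.] 150.0 from tcp [-27.   46.3]
   corrected [462.7 -21.8]
[487.07850636 -67.97579672 159.92410825] [-3.66508715e-01  4.45416835e-01  1.82465184e+00  3.73519171e-04
  8.73398162e-01 -8.68285165e-01]
```

View pics/w7.png

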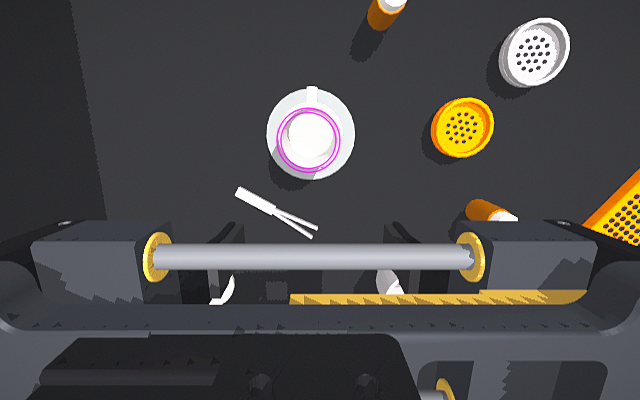

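The cup stands in the collar with its nipple up at (312,95). The arm was still settling during that look, so I repeat it.

Run:
```python
from h import *
look('receiver_center',(463,-23),base=8); look('stand_seat',(463,-23),circ=[(50,8)])
s=telemetry.state();print(s['ee_pos'])
im=viewer.read_camera('wrist');c=cam('wrist')
for z in (8,72): print(w2px(c,(462.9,-22.9,z)))
g=cv2.cvtColor(im,cv2.COLOR_RGB2GRAY); u=w2px(c,(462.9,-22.9,60)).astype(int)
a=cv2.createCLAHE(4,(2,2)).apply(g[u[1]-60:u[1]+60,u[0]-60:u[0]+60]); cv2.imwrite('pics/w8.png',cv2.resize(a,None,fx=4,fy=4,interpolation=2))
im2=viewer.read_camera('top');c=cam('top'); print('top',fit(im2,c,'receiver_center',(463,-23),base=8,rng=8),fit(im2,c,'stand_seat',(463,-23),circ=[(50,8)],rng=8))
```

```text
fit receiver_center [461.9 -22. ] 143.9 from tcp [-25.2  46. ]
   corrected [462.5 -20.8]
fit stand_seat [462. -23.] 150.0 from tcp [-24.1  44.2]
   corrected [462.7 -21.8]
[485.83046086 -66.8954078  159.13261606]
[314.54137767 143.13003461]
[314.67250069 146.99859946]
top (array([451.13722678, -18.59783362]), np.float64(183.17526245117188)) (array([468.0176458 , -26.14418569]), np.float64(67.88011169433594))
```

View pics/w8.png

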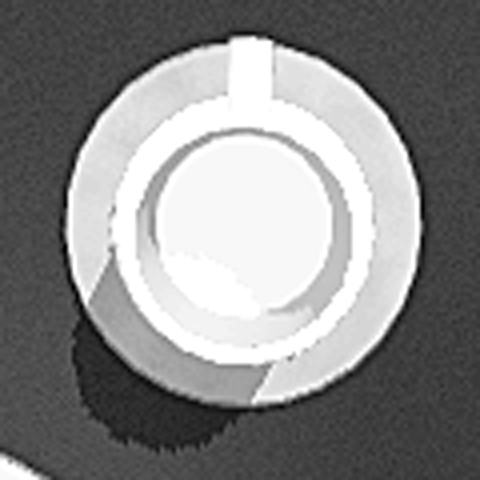

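The cup is concentric with the base, within about 0.5 mm, and seated. Next is the plate.

>>> move_arm(fingers=[1, 1, 1, 1, 1, 1, 1, 1, 1, 1, 1, 1], delta_pos=[[24, 24, 0], [48, 49, 0], [72, 73, 0], [96, 98, 0], [120, 122, 0], [144, 147, 0], [166, 170, -10], [166, 170, -10], [166, 170, -10], [166, 170, -10], [166, 170, -10], [166, 170, -10]], spin=[0, 0, 0, 0, 0, 0, 0, 0, 0, 0, 0, 0])

```text
t: 12.42
ee_pos: [652.9, 101.1, 150.7]
ee_rot: [-1.6, -2.703, 0.001]
wrist_force: [0.6, -0.6, 0.2]
grip_width: 87.1
grip_force: 0.0
```

Run:
```python
from h import *
look('plate_center',(624,155),'w9.png'); look('plate_center',(624,155));look('plate_center',(624,155),circ=[(31,22)])
s=telemetry.state();print(s['ee_pos'])
```

```text
fit plate_center [623.2 157.6] 240.6 from tcp [-29.7  56.5]
   corrected [623.9 158.8]
fit plate_center [623.1 157.6] 243.8 from tcp [-30.   56.6]
   corrected [623.8 158.8]
fit plate_center [623. 157.] 150.0 from tcp [-30.4  55.9]
   corrected [623.7 158.2]
[653.55176249 101.15668878 151.02917332]
```

View pics/w9.png

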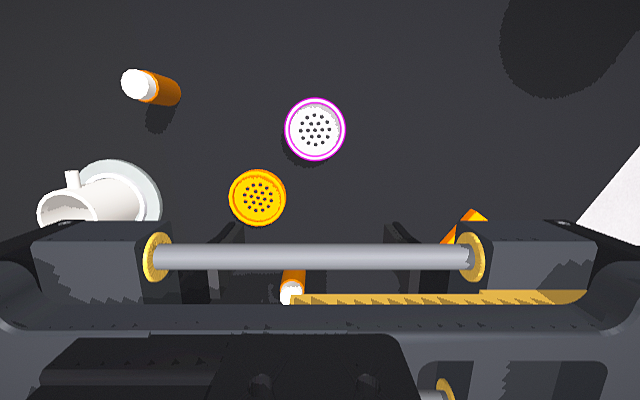

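>>> move_arm(fingers=[1, 1, 1, 1, 1, 1, 1, 1, 1, 1, 1, 1], delta_pos=[[-15, 28, 0], [-30.4, 55.7, -15], [-30.4, 55.7, -45], [-30.4, 55.7, -75], [-30.4, 55.7, -100], [-30.4, 55.7, -118], [-30.4, 55.7, -130], [-30.4, 55.7, -138], [-30.4, 55.7, -143], [-30.4, 55.7, -146], [-30.4, 55.7, -146], [-30.4, 55.7, -146]], spin=[0, 0, 0, 0, 0, 0, 0, 0, 0, 0, 0, 0])

```text
t: 13.57
ee_pos: [624.2, 157.7, 5.5]
ee_rot: [1.598, 2.703, 0.002]
wrist_force: [0.5, 0.5, -0.6]
grip_width: 86.9
grip_force: 0.0
```

>>> move_arm(fingers=[0.65, 0.65, 0.65, 0.65, 0.65, 0.65, 0.65], delta_pos=[[0, 0, 0], [0, 0, 0], [0, 0, 0], [0, 0, 0], [0, 0, 0], [0, 0, 0], [0, 0, 0]], spin=[0, 0, 0, 0, 0, 0, 0], grip_force=10)

```text
t: 14.15
ee_pos: [623.5, 157.7, 4.8]
ee_rot: [1.599, 2.704, 0.0]
wrist_force: [-0.3, 0.2, 1.4]
grip_width: 61.5
grip_force: 10.0
```

>>> move_arm(fingers=[1, 1, 1, 1, 1, 1, 1, 1, 1, 1, 1, 1], delta_pos=[[0, 0, 0], [0, 0, 0], [0, 0, 0], [0, 0, 0], [0, 0, 0], [0, 0, 0], [0, 0, 0], [0, 0, 0], [0, 0, 0], [0, 0, 0], [0, 0, 0], [0, 0, 0]], spin=[0, 0, 0, 0, -0.12, -0.24, -0.36, -0.48, -0.6, -0.72, -0.84, -0.96])

```text
t: 15.15
ee_pos: [623.4, 157.7, 4.4]
ee_rot: [-2.672, -1.652, 0.0]
wrist_force: [0.6, 0.2, -0.3]
grip_width: 86.8
grip_force: 0.0
```

>>> move_arm(fingers=[1, 1, 1, 1, 1, 1, 1, 0.65, 0.65, 0.65, 0.65, 0.65], delta_pos=[[0, 0, 0], [0, 0, 0], [0, 0, 0], [0, 0, 0], [0, 0, 0], [0, 0, 0], [0, 0, 0], [0, 0, 0], [0, 0, 0], [0, 0, 0], [0, 0, 0], [0, 0, 0]], spin=[-0.12, -0.24, -0.36, -0.48, -0.6, -0.6, -0.6, -0.6, -0.6, -0.6, -0.6, -0.6])

```text
t: 16.15
ee_pos: [623.3, 157.8, 4.5]
ee_rot: [-3.038, -0.799, 0.0]
wrist_force: [-0.7, 0.1, 0.5]
grip_width: 62.1
grip_force: 1.6
```

>>> move_arm(fingers=[0.65, 0.65, 0.65, 0.65], delta_pos=[[0, 0, 0], [0, 0, 0], [0, 0, 0], [0, 0, 0]], spin=[0, 0, 0, 0], grip_force=15)

```text
t: 16.48
ee_pos: [623.4, 157.8, 4.6]
ee_rot: [-3.038, -0.798, 0.0]
wrist_force: [-0.3, -0.1, -0.6]
grip_width: 61.5
grip_force: 15.0
```

Run:
```python
from h import *
s=telemetry.state();print(s['ee_pos'],s['joints'],s['wrist_force'],s['grip_width'])
```

```text
[623.40317849 157.75450545   4.55358961] [7.43249320e-02 8.37848861e-01 1.51803451e+00 1.25986951e-04
 7.85750623e-01 1.13116668e+00] [-0.31738678 -0.07373955 -0.64706246] 61.54924450552679
```

>>> move_arm(fingers=[0.65, 0.65, 0.65, 0.65, 0.65, 0.65, 0.65, 0.65, 0.65, 0.65, 0.65, 0.65], delta_pos=[[0, 0, 10], [0, 0, 35], [0, 0, 65], [0, 0, 95], [0, 0, 115], [-20, -23, 115], [-40, -46, 115], [-60, -69, 115], [-80, -92, 115], [-100, -115, 115], [-120, -138, 115], [-140, -161, 115]], spin=[0, 0, 0, 0, 0.12, 0.24, 0.36, 0.48, 0.6, 0.72, 0.84, 0.96])

```text
t: 17.48
ee_pos: [482.5, -4.2, 120.3]
ee_rot: [2.319, 2.118, 0.001]
wrist_force: [0.3, -0.3, -0.1]
grip_width: 61.5
grip_force: 15.0
```

>>> move_arm(fingers=[0.65, 0.65, 0.65, 0.65, 0.65, 0.65, 0.65, 0.65, 0.65, 0.65, 0.65, 0.65], delta_pos=[[-11, -10, 0], [-20.8, -19.5, 0], [-20.8, -19.5, 0], [-20.8, -19.5, 0], [-20.8, -19.5, 0], [-20.8, -19.5, 0], [-20.8, -19.5, -12], [-20.8, -19.5, -24], [-20.8, -19.5, -34], [-20.8, -19.5, -38], [-20.8, -19.5, -38], [-20.8, -19.5, -38]], spin=[0.12, 0.24, 0.36, 0.48, 0.61, 0.61, 0.61, 0.61, 0.61, 0.61, 0.61, 0.61])

```text
t: 18.48
ee_pos: [462.8, -22.8, 81.8]
ee_rot: [1.587, 2.711, 0.0]
wrist_force: [0.1, 0.4, -0.6]
grip_width: 61.5
grip_force: 15.0
```

Run:
```python
from h import *
save('wrist','w10.png'); 
im=viewer.read_camera('scene');c=cam('scene'); u=w2px(c,(463,-23,70)).astype(int); cv2.imwrite('pics/s10.png',cv2.resize(cv2.cvtColor(im,4)[u[1]-80:u[1]+80,u[0]-80:u[0]+80],None,fx=3,fy=3))
s=telemetry.state();print(s['ee_pos'],s['joints'],s['wrist_force'],s['grip_width'])
```

```text
[463.06406899 -22.87488713  82.06986125] [-2.91110828e-01  5.61494743e-01  1.95490080e+00 -3.03417403e-05
  6.24093406e-01 -8.03451421e-01] [ 0.23264111  0.00208855 -1.26608505] 61.662588123382584
```

View pics/s10.png

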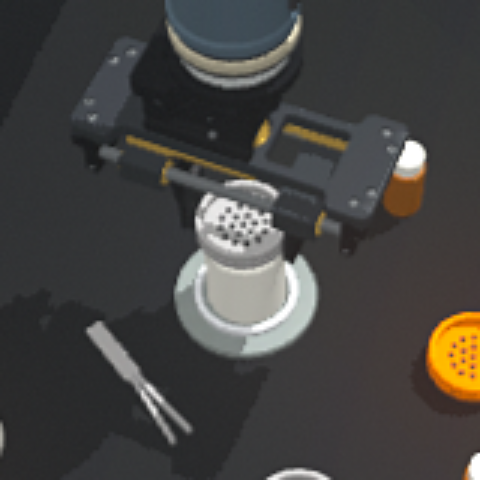

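The plate is level above the cup's rim, so I lower it.

>>> move_arm(fingers=[0.65, 0.65, 0.65, 0.65, 0.65, 0.65, 0.65, 0.65, 0.65, 0.65], delta_pos=[[0, 0, -3], [0, 0, -5], [0, 0, -7], [0, 0, -9], [0, 0, -11], [0, 0, -12], [0, 0, -13], [0, 0, -13.5], [0, 0, -13.5], [0, 0, -13.5]], spin=[0, 0, 0, 0, 0, 0, 0, 0, 0, 0])

```text
t: 19.42
ee_pos: [462.4, -22.7, 68.4]
ee_rot: [-1.585, -2.712, 0.0]
wrist_force: [-1.7, 0.9, 5.6]
grip_width: 61.5
grip_force: 15.0
```

>>> move_arm(fingers=[0.75, 0.9, 1, 1, 1, 1, 1, 1, 1, 1, 1, 1], delta_pos=[[0, 0, 0], [0, 0, 0], [0, 0, 0], [0, 0, 0], [0, 0, 5], [0, 0, 25], [0, 0, 50], [0, 0, 75], [20, -35, 85], [35, -63, 90], [35, -63, 90], [35, -63, 90]], spin=[0, 0, 0, 0, 0, 0, 0, 0, 0, 0, 0, 0])

```text
t: 20.42
ee_pos: [498.8, -87.3, 158.8]
ee_rot: [1.587, 2.708, 0.001]
wrist_force: [0.7, 0.3, -0.8]
grip_width: 87.2
grip_force: 0.0
```

>>> move_arm(fingers=[1, 1, 1, 1], delta_pos=[[0, 0, 0], [0, 0, 0], [0, 0, 0], [0, 0, 0]], spin=[0, 0, 0, 0])

```text
t: 20.75
ee_pos: [496.7, -84.8, 157.6]
ee_rot: [-1.583, -2.712, 0.0]
wrist_force: [-0.0, -0.2, -0.7]
grip_width: 87.4
grip_force: 0.0
```

Run:
```python
from h import *
look('plate_center',(462.5,-22.9),'w11.png',base=64,rng=8); look('stand_seat',(463,-23),circ=[(50,8)],rng=8)
s=telemetry.state();print(s['ee_pos'])
```

```text
fit plate_center [462.8 -28.8] 116.1 from tcp [-33.9  56. ]
   corrected [463.5 -27.6]
fit stand_seat [463.6 -23.9] 146.3 from tcp [-33.3  61. ]
   corrected [464.3 -22.7]
[497.18776237 -85.10198034 157.79408614]
```

View pics/w11.png

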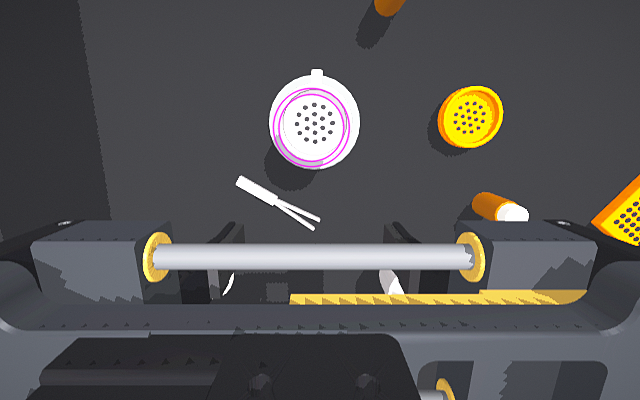

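The plate sits on the cup, with its holes centred near (315,123). The ring fit slipped onto other edges because the image is saturated, so I check the centre from the holes and move on to the funnel.

Run:
```python
from h import *
s=telemetry.state(); c=cam('wrist',s); g=cv2.cvtColor(viewer.read_camera('wrist'),7)
x0,y0=285,95; a=(g[y0:y0+58,x0:x0+60]<110).astype(np.uint8)
n,l,st,ce=cv2.connectedComponentsWithStats(a); h=[ce[i]+[x0,y0] for i in range(1,n) if 3<st[i,4]<60]
h=np.array(h); print(len(h),h.mean(0),(h.max(0)+h.min(0))/2,'world',px2w(c,h.mean(0),78),'expected px',w2px(c,(462.5,-22.9,78)),w2px(c,(462.5,-22.9,8)))
print('stand',fit(viewer.read_camera('wrist'),c,'stand_seat',(463,-23),circ=[(50,8)],rng=8))
c=cam('top');print(px2w(c,(313,146),45))
```

```text
19 [313.96500167 122.32787651] [314.         122.10714286] world [463.14188396 -23.64099346  78.        ] expected px [313.73351844 121.14443862] [313.65440243 122.4611298 ]
stand (array([463.40875244, -23.67907715]), np.float64(146.32699584960938))
[671.51928617  -2.60143388  45.        ]
```

>>> move_arm(fingers=[1, 1, 1, 1, 1, 1, 1, 1, 1, 1, 1, 1], delta_pos=[[35, 0, 0], [70, -20, 0], [100, -40, 0], [130, -60, 0], [160, -82, 0], [164, -90, 0], [164, -90, 0], [164, -90, 0], [164, -90, 0], [164, -90, 0], [164, -90, 0], [164, -90, 0]], spin=[0, 0, 0, 0, 0, 0, 0, 0, 0, 0, 0, 0])

```text
t: 21.95
ee_pos: [661.0, -174.9, 158.4]
ee_rot: [-1.584, -2.713, -0.0]
wrist_force: [0.4, -0.4, -0.1]
grip_width: 87.5
grip_force: 0.0
```

Run:
```python
from h import *
look('funnel_center',(632,-114),'w12.png'); look('funnel_center',(632,-114))
s=telemetry.state();print(s['ee_pos'])
```

```text
fit funnel_center [ 638. -118.] 300.0 from tcp [-23.   56.9]
   corrected [ 638.7 -116.8]
fit funnel_center [ 638. -118.] 300.0 from tcp [-23.2  57.1]
   corrected [ 638.7 -116.8]
[ 661.36624147 -175.2749956   158.37791585]
```

View pics/w12.png

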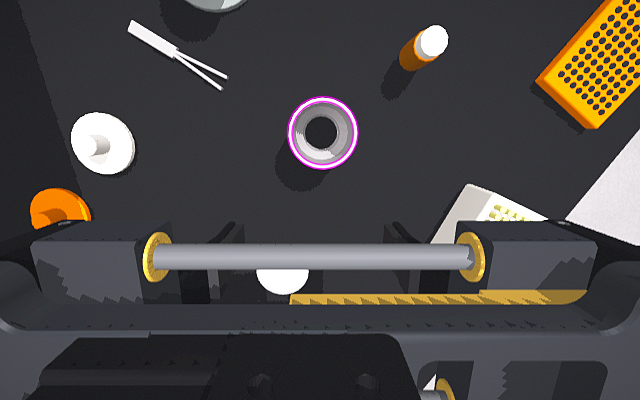

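By the plate's holes, plate and stand are concentric within 0.3 mm. The funnel fit at (322,132) is good but clipped, so I refine it.

```bash
sed -i 's/np.abs(a),150/np.abs(a),600/' h.py
python3 - <<'E'
from h import *
look('funnel_center',(638,-118),rng=5); look('funnel_center',(638,-118),rng=5,circ=[(31,70)])
s=telemetry.state();print(s['ee_pos'])
E
```

```text
fit funnel_center [ 638.4 -118.3] 763.6 from tcp [-23.  57.]
   corrected [ 639.  -117.1]
fit funnel_center [ 638.4 -118.4] 483.1 from tcp [-23.1  57.1]
   corrected [ 639.  -117.2]
[ 661.52831589 -175.55254829  158.26070102]
```

>>> move_arm(fingers=[1, 1, 1, 1, 1, 1, 1, 1, 1, 1, 1, 1], delta_pos=[[-12, 29, 0], [-23, 57.8, 0], [-23, 57.8, -20], [-23, 57.8, -45], [-23, 57.8, -70], [-23, 57.8, -92], [-23, 57.8, -108], [-23, 57.8, -118], [-23, 57.8, -124], [-23, 57.8, -126], [-23, 57.8, -126], [-23, 57.8, -126]], spin=[0, 0, 0, 0, 0, 0, 0, 0, 0, 0, 0, 0])

```text
t: 23.15
ee_pos: [639.4, -118.3, 33.1]
ee_rot: [1.584, 2.711, 0.001]
wrist_force: [-0.6, 1.2, 0.2]
grip_width: 86.9
grip_force: 0.0
```

>>> move_arm(fingers=[0.65, 0.65, 0.65, 0.65, 0.65, 0.65, 0.65, 1, 1, 1, 1, 1], delta_pos=[[0, 0, 0], [0, 0, 0], [0, 0, 0], [0, 0, 0], [0, 0, 0], [0, 0, 0], [0, 0, 0], [0, 0, 0], [0, 0, 0], [0, 0, 0], [0, 0, 0], [0, 0, 0]], spin=[0, 0, 0, 0, 0, 0, 0, 0, 0, 0, 0, -0.12], grip_force=8)

```text
t: 24.15
ee_pos: [638.5, -117.9, 31.8]
ee_rot: [-1.747, -2.611, 0.0]
wrist_force: [0.7, 0.7, 1.0]
grip_width: 84.5
grip_force: 0.0
```

>>> move_arm(fingers=[1, 1, 1, 1, 1, 1, 1, 1, 1, 1, 1, 1], delta_pos=[[0, 0, 0], [0, 0, 0], [0, 0, 0], [0, 0, 0], [0, 0, 0], [0, 0, 0], [0, 0, 0], [0, 0, 0], [0, 0, 0], [0, 0, 0], [0, 0, 0], [0, 0, 0]], spin=[-0.12, -0.24, -0.36, -0.48, -0.6, -0.72, -0.84, -0.96, -1.08, -1.2, -1.32, -1.44])

```text
t: 25.15
ee_pos: [638.6, -117.9, 31.8]
ee_rot: [-3.037, -0.804, 0.0]
wrist_force: [0.1, -0.5, 0.6]
grip_width: 87.3
grip_force: 0.0
```

>>> move_arm(fingers=[1, 1, 0.65, 0.65, 0.65, 0.65, 0.65, 0.65, 0.65, 0.65], delta_pos=[[0, 0, 0], [0, 0, 0], [0, 0, 0], [0, 0, 0], [0, 0, 0], [0, 0, 0], [0, 0, 0], [0, 0, 0], [0, 0, 0], [0, 0, 0]], spin=[0, 0, 0, 0, 0, 0, 0, 0, 0, 0], grip_force=15)

```text
t: 25.98
ee_pos: [638.4, -117.7, 32.1]
ee_rot: [-3.034, -0.813, 0.0]
wrist_force: [0.1, 1.3, 1.2]
grip_width: 60.6
grip_force: 14.9
```

>>> move_arm(fingers=[0.65, 0.65, 0.65, 0.65, 0.65, 0.65, 0.65, 0.65, 0.65, 0.65, 0.65, 0.65], delta_pos=[[0, 0, 8], [0, 0, 30], [0, 0, 60], [0, 0, 90], [0, 0, 115], [-20, 11, 120], [-45, 24, 120], [-70, 38, 120], [-95, 51, 120], [-120, 65, 120], [-140, 76, 120], [-156, 85, 120]], spin=[0, 0, 0, 0, 0.12, 0.24, 0.36, 0.48, 0.6, 0.72, 0.84, 0.96])

```text
t: 26.98
ee_pos: [480.1, -32.0, 152.4]
ee_rot: [-2.308, -2.129, 0.002]
wrist_force: [-1.0, 0.0, -2.0]
grip_width: 60.4
grip_force: 14.9
```

>>> move_arm(fingers=[0.65, 0.65, 0.65, 0.65, 0.65, 0.65, 0.65, 0.65, 0.65, 0.65, 0.65, 0.65], delta_pos=[[-12, 5, 0], [-20, 10, 0], [-20, 10.2, 0], [-20, 10.2, 0], [-20, 10.2, 0], [-20, 10.2, 0], [-20, 10.2, -8], [-20, 10.2, -16], [-20, 10.2, -20], [-20, 10.2, -20], [-20, 10.2, -20], [-20, 10.2, -20]], spin=[0.12, 0.24, 0.36, 0.48, 0.6, 0.6, 0.6, 0.6, 0.6, 0.6, 0.6, 0.6])

```text
t: 27.98
ee_pos: [462.6, -22.8, 131.8]
ee_rot: [-1.586, -2.712, 0.0]
wrist_force: [-0.2, 0.1, -1.0]
grip_width: 60.4
grip_force: 14.9
```

Run:
```python
from h import *
im=viewer.read_camera('scene');c=cam('scene'); u=w2px(c,(463,-23,90)).astype(int); cv2.imwrite('pics/s13.png',cv2.resize(cv2.cvtColor(im,4)[u[1]-60:u[1]+60,u[0]-60:u[0]+60],None,fx=4,fy=4))
s=telemetry.state();print(s['ee_pos'],s['wrist_force'],s['grip_width'])
```

```text
[462.75714929 -22.84977215 132.02457063] [-0.66118428 -0.2723808  -0.95929863] 60.55265913364857
```

View pics/s13.png

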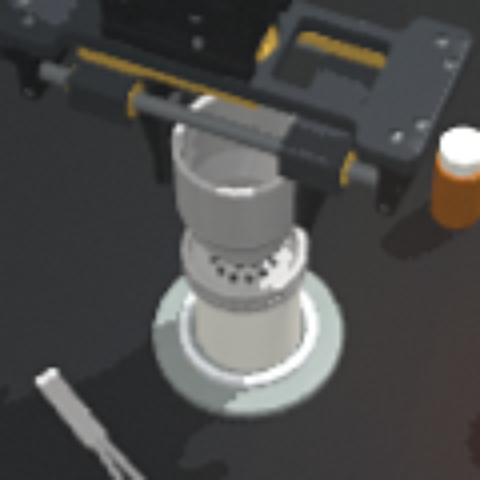

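The funnel hangs upright above the seated plate, so I lower it.

>>> move_arm(fingers=[0.65, 0.65, 0.65, 0.65, 0.65, 0.65, 0.65, 0.65, 0.65, 0.65, 0.65, 0.65], delta_pos=[[0, 0, -4], [0, 0, -8], [0, 0, -11], [0, 0, -14], [0, 0, -16], [0, 0, -18], [0, 0, -19.5], [0, 0, -20.5], [0, 0, -21.5], [0, 0, -22], [0, 0, -22], [0, 0, -22]], spin=[0, 0, 0, 0, 0, 0, 0, 0, 0, 0, 0, 0])

```text
t: 29.03
ee_pos: [462.7, -22.8, 110.1]
ee_rot: [1.585, 2.712, 0.0]
wrist_force: [-0.3, -0.3, -1.2]
grip_width: 60.6
grip_force: 14.9
```

No contact yet, so I go a bit lower.

>>> move_arm(fingers=[0.65, 0.65, 0.65, 0.65, 0.65], delta_pos=[[0, 0, -0.5], [0, 0, -1], [0, 0, -1.2], [0, 0, -1.2], [0, 0, -1.2]], spin=[0, 0, 0, 0, 0])

```text
t: 29.45
ee_pos: [462.8, -22.9, 109.9]
ee_rot: [1.585, 2.712, 0.0]
wrist_force: [-1.5, 0.5, 8.1]
grip_width: 60.5
grip_force: 14.9
```

>>> move_arm(fingers=[0.75, 0.9, 1, 1, 1, 1, 1, 1, 1, 1, 1, 1], delta_pos=[[0, 0, 0], [0, 0, 0], [0, 0, 0], [0, 0, 0], [0, 0, 5], [0, 0, 20], [0, 0, 45], [0, 0, 70], [0, 0, 90], [20, -35, 110], [35, -63, 120], [35, -63, 120]], spin=[0, 0, 0, 0, 0, 0, 0, 0, 0, 0, 0, 0])

```text
t: 30.45
ee_pos: [504.0, -91.7, 232.7]
ee_rot: [1.581, 2.698, 0.0]
wrist_force: [1.2, 0.6, -0.2]
grip_width: 86.9
grip_force: 0.0
```

>>> move_arm(fingers=[1, 1, 1, 1, 1, 1], delta_pos=[[0, 0, 0], [0, 0, 0], [0, 0, 0], [0, 0, 0], [0, 0, 0], [0, 0, 0]], spin=[0, 0, 0, 0, 0, 0])

```text
t: 30.95
ee_pos: [497.1, -85.1, 228.5]
ee_rot: [-1.583, -2.712, 0.0]
wrist_force: [0.9, 0.1, 0.3]
grip_width: 86.8
grip_force: 0.0
```

Run:
```python
from h import *
look('funnel_center',(462.5,-22.9),'w14.png',base=78,rng=8); look('stand_seat',(463,-23),circ=[(50,8)],rng=8)
s=telemetry.state();print(s['ee_pos'])
```

```text
fit funnel_center [463.5 -24.5] 564.5 from tcp [-33.6  60.6]
   corrected [464.1 -23.3]
fit stand_seat [462.9 -23.2] 422.0 from tcp [-34.4  62. ]
   corrected [463.6 -22. ]
[497.38797235 -85.36115847 228.67604474]
```

View pics/w14.png

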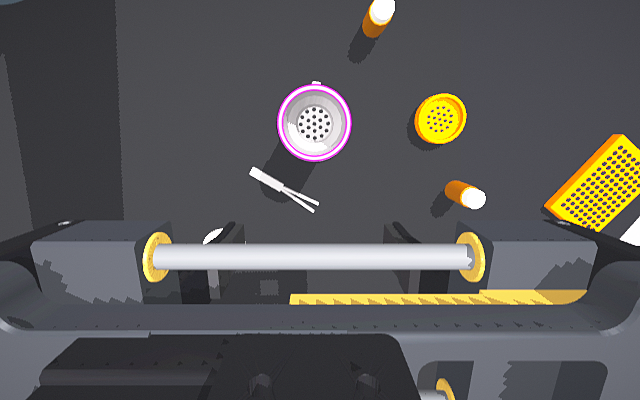

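The funnel is upright in the plate, ringed at (314,121). Last is the lid.

>>> move_arm(fingers=[1, 1, 1, 1, 1, 1, 1, 1, 1, 1, 1, 1], delta_pos=[[0, -35, 0], [0, -70, 0], [-5, -105, -10], [-10, -140, -30], [-15, -170, -50], [-25, -195, -65], [-30.6, -213, -78], [-30.6, -213, -78], [-30.6, -213, -78], [-30.6, -213, -78], [-30.6, -213, -78], [-30.6, -213, -78]], spin=[0, 0, 0, 0, 0, 0, 0, 0, 0, 0, 0, 0])

```text
t: 32.05
ee_pos: [467.8, -297.9, 151.8]
ee_rot: [1.582, 2.712, -0.0]
wrist_force: [1.0, -0.0, -0.3]
grip_width: 86.7
grip_force: 0.0
```

Run:
```python
from h import *
look('lid_center',(438,-246),'w15.png',rng=8); look('lid_center',(438,-246),rng=8,circ=[(33,14)])
s=telemetry.state();print(s['ee_pos'],s['joints'])
```

```text
fit lid_center [ 435.8 -246.2] 482.1 from tcp [-32.   51.7]
   corrected [ 436.4 -245. ]
fit lid_center [ 435.7 -246.2] 481.5 from tcp [-32.   51.7]
   corrected [ 436.4 -245. ]
[ 467.65537387 -297.99930306  151.6123515 ] [-7.68910707e-01  5.28150181e-01  1.68087961e+00  9.28354917e-05
  9.31339134e-01 -1.28356331e+00]
```

View pics/w15.png

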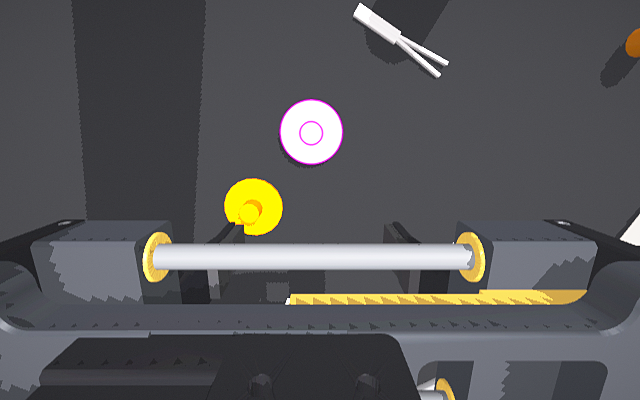

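>>> move_arm(fingers=[1, 1, 1, 1, 1, 1, 1, 1, 1, 1, 1, 1], delta_pos=[[-16, 26, 0], [-31, 52.6, 0], [-31, 52.6, -25], [-31, 52.6, -55], [-31, 52.6, -80], [-31, 52.6, -102], [-31, 52.6, -117], [-31, 52.6, -126], [-31, 52.6, -131], [-31, 52.6, -133.5], [-31, 52.6, -133.5], [-31, 52.6, -133.5]], spin=[0, 0, 0, 0, 0, 0, 0, 0, 0, 0, 0, 0])

```text
t: 33.15
ee_pos: [436.5, -246.5, 18.1]
ee_rot: [1.584, 2.711, -0.001]
wrist_force: [1.0, -0.1, -0.6]
grip_width: 87.3
grip_force: 0.0
```

>>> move_arm(fingers=[0.2, 0.2, 0.2, 0.2, 0.2, 0.2, 0.2, 0.2, 0.2, 0.2, 0.2, 0.2], delta_pos=[[0, 0, 0], [0, 0, 0], [0, 0, 0], [0, 0, 0], [0, 0, 0], [0, 0, 0], [0, 0, 0], [0, 0, 0], [0, 0, 0], [0, 0, 0], [0, 0, 0], [0, 0, 0]], spin=[0, 0, 0, 0, 0, 0, 0, 0, 0, 0, 0, 0], grip_force=8)

```text
t: 34.15
ee_pos: [436.0, -246.2, 17.3]
ee_rot: [-1.585, -2.712, 0.0]
wrist_force: [-0.7, 0.1, 0.6]
grip_width: 21.6
grip_force: 8.0
```

>>> move_arm(fingers=[0.6, 0.6, 0.6, 0.6, 0.6, 0.6, 0.6, 0.6, 0.6, 0.6, 0.6, 0.6], delta_pos=[[0, 0, 0], [0, 0, 0], [0, 0, 0], [0, 0, 0], [0, 0, 0], [0, 0, 0], [0, 0, 0], [0, 0, 0], [0, 0, 0], [0, 0, 0], [0, 0, 0], [0, 0, 0]], spin=[0, 0, 0, -0.12, -0.24, -0.36, -0.48, -0.6, -0.72, -0.84, -0.96, -1.08])

```text
t: 35.15
ee_pos: [436.0, -246.2, 17.3]
ee_rot: [-2.759, -1.503, -0.0]
wrist_force: [-0.1, 0.1, 0.5]
grip_width: 52.1
grip_force: 0.0
```

>>> move_arm(fingers=[0.6, 0.6, 0.6, 0.6, 0.6, 0.6, 0.2, 0.2, 0.2, 0.2, 0.2, 0.2], delta_pos=[[0, 0, 0], [0, 0, 0], [0, 0, 0], [0, 0, 0], [0, 0, 0], [0, 0, 0], [0, 0, 0], [0, 0, 0], [0, 0, 0], [0, 0, 0], [0, 0, 0], [0, 0, 0]], spin=[-0.12, -0.24, -0.36, -0.48, -0.48, -0.48, -0.48, -0.48, -0.48, -0.48, -0.48, -0.48])

```text
t: 36.15
ee_pos: [435.9, -246.1, 17.4]
ee_rot: [-3.034, -0.814, 0.0]
wrist_force: [0.2, 0.2, 0.6]
grip_width: 21.2
grip_force: 8.0
```

>>> move_arm(fingers=[0.2, 0.2, 0.2, 0.2, 0.2, 0.2], delta_pos=[[0, 0, 0], [0, 0, 0], [0, 0, 0], [0, 0, 0], [0, 0, 0], [0, 0, 0]], spin=[0, 0, 0, 0, 0, 0], grip_force=15)

```text
t: 36.65
ee_pos: [435.9, -246.1, 17.3]
ee_rot: [-3.034, -0.813, 0.0]
wrist_force: [-0.7, 0.3, -0.1]
grip_width: 21.4
grip_force: 15.0
```

>>> move_arm(fingers=[0.2, 0.2, 0.2, 0.2, 0.2, 0.2, 0.2, 0.2, 0.2, 0.2, 0.2, 0.2], delta_pos=[[0, 0, 8], [0, 0, 30], [0, 0, 60], [0, 0, 90], [0, 0, 120], [0, 0, 150], [2, 10, 165], [6, 40, 168], [10, 75, 168], [14, 110, 168], [18, 145, 168], [22, 180, 168]], spin=[0, 0, 0, 0, 0, 0, 0, 0, 0, 0, 0, 0])

```text
t: 37.65
ee_pos: [457.8, -64.8, 186.0]
ee_rot: [3.034, 0.812, 0.001]
wrist_force: [1.1, 0.4, -1.2]
grip_width: 21.2
grip_force: 15.0
```

>>> move_arm(fingers=[0.2, 0.2, 0.2, 0.2, 0.2, 0.2, 0.2, 0.2, 0.2, 0.2], delta_pos=[[3, 22, 0], [5, 38, 0], [5, 43, 0], [5, 43, 0], [5, 43, 0], [5, 43, -5], [5, 43, -10], [5, 43, -13], [5, 43, -13], [5, 43, -13]], spin=[0, 0, 0, 0, 0, 0, 0, 0, 0, 0])

```text
t: 38.48
ee_pos: [462.7, -23.6, 171.8]
ee_rot: [-3.034, -0.812, 0.002]
wrist_force: [0.6, 0.0, -0.9]
grip_width: 21.3
grip_force: 15.0
```

Run:
```python
from h import *
im=viewer.read_camera('scene');c=cam('scene'); u=w2px(c,(463,-23,140)).astype(int); cv2.imwrite('pics/s16.png',cv2.resize(cv2.cvtColor(im,4)[u[1]-60:u[1]+60,u[0]-60:u[0]+60],None,fx=4,fy=4))
s=telemetry.state();print(s['ee_pos'],s['wrist_force'],s['grip_width'])
```

```text
[462.89376163 -23.55839239 172.04536142] [ 0.64807936  0.22278436 -0.53958083] 21.62498614958901
```

View pics/s16.png

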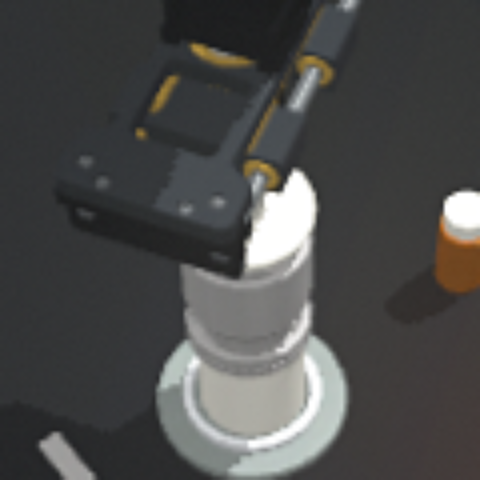

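The lid is centred over the funnel, so I lower it.

>>> move_arm(fingers=[0.2, 0.2, 0.2, 0.2, 0.2, 0.2, 0.2, 0.2, 0.2, 0.2, 0.2], delta_pos=[[0, 0.4, -3], [0, 0.4, -6], [0, 0.4, -8], [0, 0.4, -10], [0, 0.4, -12], [0, 0.4, -13.5], [0, 0.4, -14.5], [0, 0.4, -15.2], [0, 0.4, -15.8], [0, 0.4, -15.8], [0, 0.4, -15.8]], spin=[0, 0, 0, 0, 0, 0, 0, 0, 0, 0, 0])

```text
t: 39.45
ee_pos: [463.2, -22.8, 157.1]
ee_rot: [3.034, 0.813, 0.001]
wrist_force: [-0.4, -0.3, 4.5]
grip_width: 21.2
grip_force: 15.0
```

Contact comes at the expected seat height. I release and retreat.

>>> move_arm(fingers=[0.3, 0.4, 0.5, 0.6, 0.6, 0.6, 0.6, 0.6, 0.6, 0.6, 0.6, 0.6], delta_pos=[[0, 0, 0], [0, 0, 0], [0, 0, 0], [0, 0, 0], [0, 0, 5], [0, 0, 20], [0, 0, 40], [0, 0, 60], [0, 0, 80], [0, -30, 90], [0, -65, 90], [0, -100, 90]], spin=[0, 0, 0, 0, 0, 0, 0, 0, 0, 0, 0, 0])

```text
t: 40.45
ee_pos: [463.5, -123.6, 248.0]
ee_rot: [3.031, 0.817, 0.004]
wrist_force: [0.5, 0.1, -0.9]
grip_width: 52.0
grip_force: 0.0
```

>>> move_arm(fingers=[0.6, 0.6, 0.6, 0.6, 0.6, 0.6, 0.6, 0.6, 0.6, 0.6], delta_pos=[[0, -35, 0], [0, -70, 0], [0, -100, 0], [0, -130, 0], [0, -150, 0], [0, -150, 0], [0, -150, 0], [0, -150, 0], [0, -150, 0], [0, -150, 0]], spin=[0, 0, 0, 0, 0, 0, 0, 0, 0, 0])

```text
t: 41.28
ee_pos: [462.9, -271.3, 246.6]
ee_rot: [-3.033, -0.816, 0.0]
wrist_force: [-0.7, -0.5, 0.2]
grip_width: 52.0
grip_force: 0.0
```

Run:
```python
from h import *
im=viewer.read_camera('scene');c=cam('scene'); u=w2px(c,(463,-23,100)).astype(int); cv2.imwrite('pics/s17.png',cv2.resize(cv2.cvtColor(im,4)[u[1]-60:u[1]+60,u[0]-60:u[0]+60],None,fx=4,fy=4))
print(fit(im,c,'lid_center',(463,-23),base=140,rng=8,circ=[(33,14)]),fit(im,c,'stand_seat',(463,-23),rng=8,circ=[(50,8)]))
```

```text
(array([463.39137741, -22.99584409]), np.float64(413.09674072265625)) (array([462.77797669, -23.38059626]), np.float64(213.8166961669922))
```

View pics/s17.png

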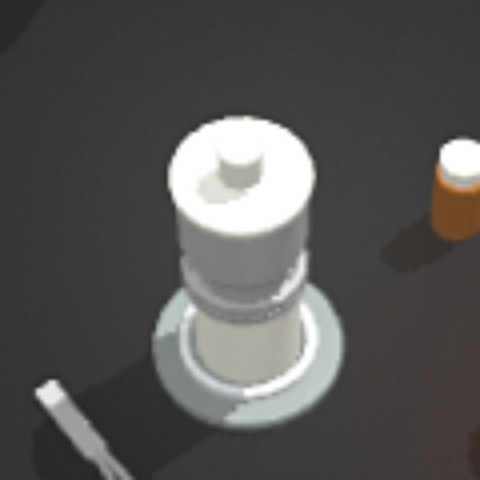

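The stack is complete, level and concentric. The lid fits at (463.4,-23.0) and the stand at (462.8,-23.4), and the vial in view is untouched.

```bash
python3 -c "
from workcell import r
print(r.hand_in())"
```

```text
the job is handed in; nothing more can be done
None
```

I assembled the filter holder on its stand (receiver, plate, funnel, lid), each piece seated and let go in order, without going near the vials, and handed the job in at about 41 s; no verdict came back.

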